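Tip the stock cubes into the tub

TASK

Pick the stock-cube caddy up by its blue handle, carry it level to the white tub and tip it nose down just far enough for the orange flap to swing open and all four cubes to slide out into the tub; never tip it past about 60 degrees. Then set the caddy down gently, upright with its flap shut, fully on the round cork mat and let go. Do not shift the tub noticeably or disturb the jars and the spoon.

Things in the scene. Friction and masses are not known exactly. Their poses are not given: they have to be found in the camera images.
- caddy: Loose box caddy holding four stock cubes, about 0.28 kg: clear walls and roof, blue floor and handle. 110 (x) x 76 (y) x 70 mm high without handle; walls 3, floor and roof 4 mm. Origin: centre of underside, z up; the -x end is the open front with the flap. Handle: upright blue fin centred on the roof, 56 mm long (x), 14 mm thick (y), from 70 to 110 mm above the underside.
- caddy_grip (a point): Middle of the caddy's handle fin, 96 mm above the caddy's underside; axes as the caddy.
- caddy_lip (a point): Middle of the caddy's pouring lip: the front edge of its floor, 55 mm to -x of the caddy's origin and 4 mm above its underside. The cubes slide out over it.
- flap (a joint): Angle of the orange front flap (74 x 60 mm plate) hanging from a hinge along the roof's front edge (57 mm to -x of the caddy's origin, 68 mm above the underside). 0 = shut; grows to 1.6 rad as its lower edge swings outward. It hangs freely: swings open by its weight as the caddy is tipped nose down, falls shut when the caddy is level.
- tub: White open food tub, loose, 0.45 kg, 170 (x) x 150 (y) mm, 60 mm high, walls and floor 4 mm. Origin: centre of the underside, z up.
- mat: Round cork mat fixed on the counter, diameter 160 mm, 4 mm thick. Origin: centre of its underside.
- salt_jar: Bystander: small glass jar with red cap, diameter 50 mm, 65 mm high. Origin: centre of underside.
- spice_jar: Bystander: small amber jar with yellow cap, diameter 48 mm, 75 mm high. Origin: centre of underside.
- herb_jar: Bystander: green glass jar with brass-coloured cap, diameter 60 mm, 110 mm high. Origin: centre of underside.
- pulse_jar: Bystander: terracotta-coloured jar with green cap, diameter 64 mm, 100 mm high. Origin: centre of underside.
- spoon: Bystander: steel serving spoon 200 mm long lying on the counter beyond the work. Origin near its middle; x along its length.
- cube0: Foil-wrapped stock cube with a red band, loose, 22 x 22 x 16 mm, 12 g, at first lying flat inside the caddy. Origin: centre of its underside. Foil on the caddy's floor starts to slide at a slope of about 27 to 35 degrees.
- cube1: Stock cube, same as cube0.
- cube2: Stock cube, same as cube0.
- cube3: Stock cube, same as cube0.
Things that resemble listed ones, but are neither listed nor needed, are in the scene too. What is shaped like the caddy but red or turquoise is not meant. Leave any green look-alike of the tub alone.

How it is judged:
By the outcome, as a careful person would: the job done as asked, in the order asked, and still so for the second after the job is handed in, with the robot touching nothing.
It also fails if it takes over 64 s, if anything falls off the work surface, if the arm or the gripper's body presses on something with over 40 N, if the wrist force passes 120 N, or if a joint passes its speed limit or range.

ROBOT

A 6-joint arm with a two-finger parallel gripper is mounted at the origin on the work surface. World frame = base frame: x ahead of the robot, y to its left, z up, the work surface at z = 0. Lengths are in mm, angles in rad, forces in N, time in s.
With the tool pointing down it reaches from about 350 to 775 mm from the base axis. Payload 7.3 kg.
Tool frame: the origin (TCP) lies between the finger pads; the fingertips stand 22 mm ahead of it and the grasp point (between the pads) lies 3 mm ahead of it (nose_length is the distance from the TCP to the fingertips, in mm); z points along the fingers, y is the direction in which the jaws open and shut (so a half turn about z gives the same grasp; the last joint's range is limited). The gripper opens to 92 mm and grips with 3 to 60 N. Pads are 19 mm wide; open, the fingers measure 130 mm over their backs; the gripper's body (75 mm by 190 mm) begins 47 mm behind the grasp point.
Start: joints at [1.111, 0.342, 1.524, -0, 1.275, -0.146], TCP at [162.039, 499.386, 248.741] pointing down, gripper open.
Joint ranges: [-2.53, 2.53], [-0.77, 2.02], [0.04, 2.7], [-1, 4.14], [0.28, 2.66], [-3.11, 3.11]. Speed limits (rad/s): [2.57, 2.57, 3.14, 3.14, 3.14, 3.14].

INTERFACE

Orientations are given as [roll, pitch, yaw] about the fixed x, y, z axes, in that order (R = Rz(yaw) Ry(pitch) Rx(roll)).
In Python, from plant import get_obs, capture, close_job, nose_length gives the robot as it stands.
- The arm moves only by the tool step_arm, never from a script. Its argument "increments" is text: rows parted by semicolons, each of 7 numbers parted by spaces: the turn, a rotation vector about the tool's x, y, z in rad, then the shift along the tool's x, y, z in mm, then the opening, from -1 (shut) to 1 (fully open). A call has 1 to 20 rows; each row is the pose to reach, as a shift and turn from the pose commanded when the call began, along the tool's axes at that moment; what a row does not reach only later rows make up. A row lasts 1/8 s, in which the tool goes at most 62.5 mm and 10.7 degrees, less where a joint would pass 70% of its speed; a pose out of reach is approached as far as the arm can. A call with a gripper value outside its range is refused whole. The fingers move at their own pace and stop on an object; the grip force is fixed at half the most. Time passes only in rows, so rows that repeat a pose let the fingers close. It gives the time, the measured TCP pose, the force and the opening at its end, in the units of the state.
- get_obs(): the state, without advancing time (a new reading comes with each control period).
- capture(name): name is "scene" or "top"; returns a dict with "frame" (420x560x3 uint8, red, green, blue), "K" (3x3 intrinsics, pixels), "extrinsics" (4x4, takes a point from world to camera coordinates). Camera axes: x right, y down, z forward; pixel columns grow to the right and rows downward; lengths in mm; the calibration is good to about 2 mm. A picture is of the moment at which its call begins. There is no depth.
- close_job(): hands the job in, once; it reports no verdict.
The state is a dict: "time": time; "joint_positions": joint angles; "dq": joint speeds; "tau": joint torques, N m; "tool_pos": TCP position; "tcp_rot": TCP orientation; "contact_force": force on the tool from outside, world axes, zero at the start; "moment": the same for the moment, N m; "grip_width": finger opening in mm.
Only numpy, scipy, OpenCV 4.12 (cv2) and the standard library are available. Lean on these libraries where they do the work, as an engineer would, in place of code of your own. Each camera call takes 0.05 s, during which the arm holds its last target.

## Working session

There is one attempt and no reset: what is moved stays moved. The work goes in short steps, Python scripts to look and compute and a tool call to move; the robot and the scene stay as the last step left them, time stands still between calls to the robot, and variables do not carry over. Pictures are saved under pics/ and viewed, and the job is handed in when it is done.

Besides the shell and the picture viewer there is one more tool, called after "Call:" in YAML: its name, and indented under it one key for each argument. step_arm: Moves the arm, as the interface text tells. Its arguments: {"type":"object","properties":{"increments":{"type":"string"}},"required":["increments"]}

```bash
mkdir -p pics; ls
python3 - <<'E'
from plant import *
import cv2,numpy as np
print(get_obs())
for n in("scene","top"):
    c=capture(n);cv2.imwrite(f"pics/{n}0.png",cv2.cvtColor(c["frame"],cv2.COLOR_RGB2BGR));print(n,c["K"],c["extrinsics"])
E
```

```text
pics
{'time': 0.0, 'joint_positions': array([ 1.11100229e+00,  3.42729774e-01,  1.52501493e+00,  1.26113566e-05,
        1.27541997e+00, -1.46009628e-01]), 'dq': array([-0.00038682,  0.00097744,  0.00039053, -0.0014357 ,  0.00134154,
       -0.00040621]), 'tau': array([ 1.07210446e-03, -4.31241131e+01, -2.44225788e+01,  7.18824542e-02,
        5.58572123e-02, -1.28434071e-04]), 'tool_pos': array([161.85715589, 499.02900064, 248.042017  ]), 'tcp_rot': array([-3.14003911e+00, -2.40646473e-04,  2.82780438e+00]), 'contact_force': array([ 0.69905915, -0.00331373,  0.49391534]), 'moment': array([ 0.00435689, -0.01923938, -0.00469011]), 'grip_width': 91.85425893627823}
scene [[418.79308648   0.         277.20697849]
 [  0.         418.79308648 213.69895341]
 [  0.           0.           1.        ]] [[ 8.31088206e-01  5.55717328e-01  2.16943721e-02 -4.08535353e+02]
 [ 3.71006258e-01 -5.24944192e-01 -7.66020856e-01 -1.69954754e+02]
 [-4.14302728e-01  6.44679647e-01 -6.42449533e-01  1.34322358e+03]
 [ 0.00000000e+00  0.00000000e+00  0.00000000e+00  1.00000000e+00]]
top [[440.90443883   0.         283.84433603]
 [  0.         440.90443883 207.33912599]
 [  0.           0.           1.        ]] [[ 2.39320089e-02 -9.99697166e-01  5.73023235e-03 -6.31238938e+01]
 [-9.97714844e-01 -2.42460413e-02 -6.30652008e-02  5.21629448e+02]
 [ 6.31850379e-02 -4.20786093e-03 -9.97992958e-01  1.16336168e+03]
 [ 0.00000000e+00  0.00000000e+00  0.00000000e+00  1.00000000e+00]]
```

View pics/scene0.png

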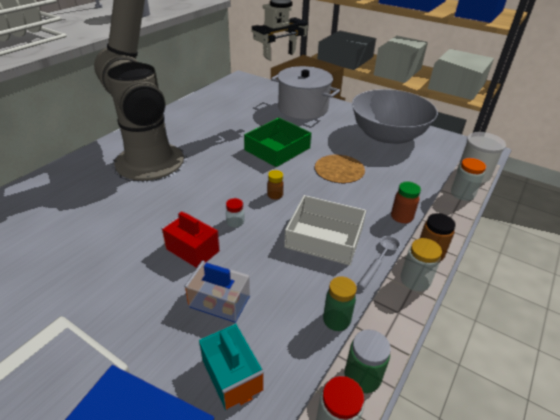

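View pics/top0.png

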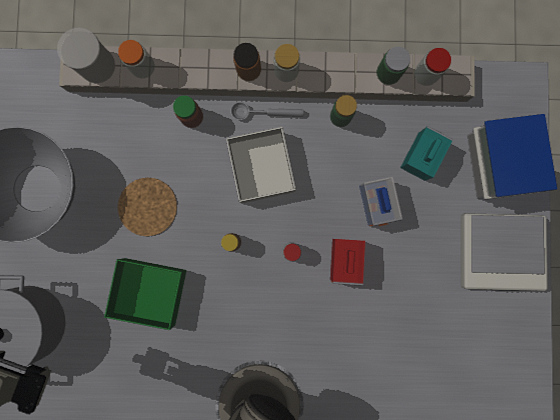

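The top view shows three caddy-shaped boxes: clear with a blue handle (382,201), red (349,262) and turquoise (427,153). The clear one fits the description. The white tub is at (262,165), its green look-alike at (146,293), and the mat at (148,207). I'll confirm the caddy in an enlarged crop.

Run:
```python
import cv2,numpy as np
t=cv2.imread("pics/top0.png");s=cv2.imread("pics/scene0.png")
a=cv2.resize(t[165:240,345:420],(400,400),interpolation=cv2.INTER_CUBIC)
b=cv2.resize(s[255:330,180:255],(400,400),interpolation=cv2.INTER_CUBIC)
cv2.imwrite("pics/crop0.png",np.hstack([a,b]))
```

```text
(no output)
```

View pics/crop0.png

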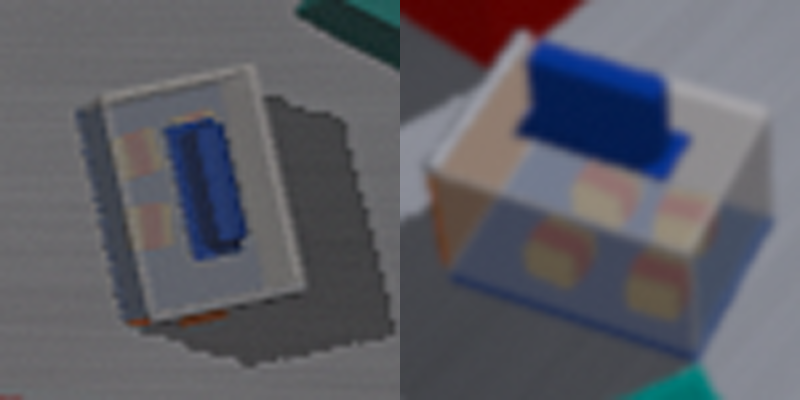

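Crop confirms it: clear walls, blue floor and fin, four cubes with red bands, and an orange flap at the lower end in the top view (towards the robot). Now I'll measure.

```bash
cat > h.py <<'E'
import cv2,numpy as np
from plant import *
def rays(c,px):
    K,E=c["K"],c["extrinsics"];R,t=E[:3,:3],E[:3,3]
    px=np.atleast_2d(px).astype(float)
    d=np.c_[px,np.ones(len(px))]@np.linalg.inv(K).T@R
    return -R.T@t,d
def toz(c,px,z):
    o,d=rays(c,px);s=(z-o[2])/d[:,2];return o+s[:,None]*d
def proj(c,P):
    P=np.atleast_2d(P);q=P@c["extrinsics"][:3,:3].T+c["extrinsics"][:3,3];q=q@c["K"].T;return q[:,:2]/q[:,2:]
def hsv(c):return cv2.cvtColor(c["frame"],cv2.COLOR_RGB2HSV)
def blob(m,roi):
    z=np.zeros_like(m);x0,y0,x1,y1=roi;z[y0:y1,x0:x1]=m[y0:y1,x0:x1]
    n,l,s,ce=cv2.connectedComponentsWithStats(z);i=1+np.argmax(s[1:,4]);return (l==i).astype(np.uint8),ce[i],s[i]
E
python3 - <<'E'
from h import *
c=capture("top");s=capture("scene");np.set_printoptions(precision=1,suppress=True)
print("cam",rays(c,[0,0])[0],rays(s,[0,0])[0])
q=np.array([[105,100],[250,68],[303,290],[150,322]])/5.333+[345,165]-.5
P=toz(c,q,70);print("roof",P, "sides",[np.linalg.norm(P[i]-P[i-1]) for i in range(4)],"ctr",P.mean(0))
e=(P[0]+P[1]-P[2]-P[3])/2;print("yaw x",np.degrees(np.arctan2(e[1],e[0])))
e=(P[0]+P[3]-P[1]-P[2])/2;print("yaw y",np.degrees(np.arctan2(-e[0],e[1])))
h=hsv(c);hs=hsv(s)
# mat
m=((h[...,0]>5)&(h[...,0]<22)&(h[...,1]>90)).astype(np.uint8);b,ce,st=blob(m,(100,160,200,250))
cn=max(cv2.findContours(b,0,2)[0],key=cv2.contourArea);W=toz(c,cn[:,0,:],4)[:,:2].astype(np.float32);print("mat",cv2.minEnclosingCircle(W),ce)
# handle
for n,cc,hh,roi in(("top",c,h,(350,170,410,235)),("scene",s,hs,(195,258,240,292))):
    m=((hh[...,0]>105)&(hh[...,0]<125)&(hh[...,1]>190)).astype(np.uint8);b,ce,st=blob(m,roi);print(n,"handle",ce,st)
    cn=max(cv2.findContours(b,0,2)[0],key=cv2.contourArea);W=toz(cc,cn[:,0,:],108)[:,:2].astype(np.float32);print(cv2.minAreaRect(W))
# tub
g=cv2.resize(cv2.cvtColor(c["frame"],4)[115:215,215:310],None,fx=6,fy=6,interpolation=2);cv2.imwrite("pics/tub.png",g)
for p,z,nm in(((231,242),75,"spice"),((292,252),65,"salt"),((345,105),110,"herb"),((184,105),100,"pulse"),((240,112),0,"spoonhead"),((305,113),0,"spoontip"),((349,262),110,"red"),((432,150),110,"turq")):print(nm,toz(c,p,z))
E
```

```text
cam [ 448.4  -45.6 1194.3] [ 959.1 -728.1  741.6]
roof [[ 586.6 -255.    70. ]
 [ 603.8 -324.7   70. ]
 [ 497.4 -351.    70. ]
 [ 480.3 -277.9   70. ]] sides [np.float64(108.7015243554776), np.float64(71.82641255641305), np.float64(109.61424081336442), np.float64(75.155380720238)] ctr [ 542.  -302.1   70. ]
yaw x 13.027306004968308
yaw y 13.500572700297663
mat ((517.6647338867188, 319.2317199707031), 79.04013061523438) [147.  206.4]
top handle [380.5 188. ] [380 188   2   1   2]
((571.0546264648438, -288.5073547363281), (2.4818878173828125, 0.0), 91.40635681152344)
scene handle [217.3 275.3] [203 264  30  24 437]
((558.2906494140625, -319.3372802734375), (71.17593383789062, 41.25096130371094), 12.170029640197754)
spice [[428.2  81.2  75. ]]
salt [[406.3 -73.8  65. ]]
herb [[ 777.4 -197.   110. ]]
pulse [[770.  207.6 100. ]]
spoonhead [[783.8  76.2   0. ]]
spoontip [[ 785.5 -102.6    0. ]]
red [[ 387.  -212.7  110. ]]
turq [[ 669.  -415.4  110. ]]
```

View pics/tub.png

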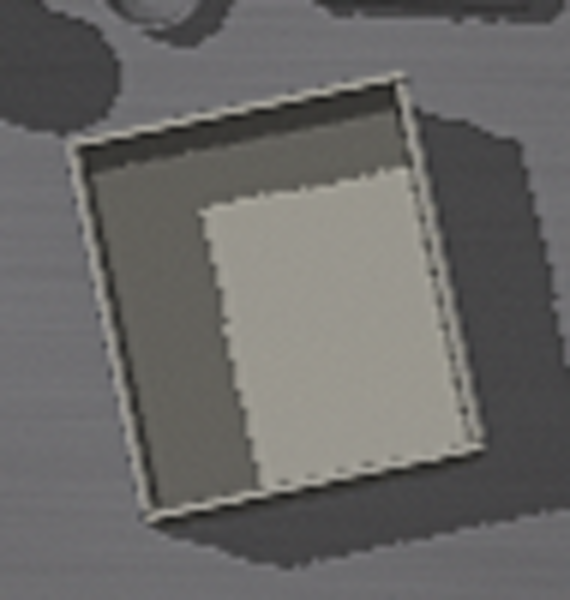

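Run:
```python
from h import *
c=capture("top");s=capture("scene");np.set_printoptions(precision=1,suppress=True)
q=np.array([[70,140],[405,75],[483,445],[148,520]])/6+[215,115]-.5
P=toz(c,q,60);print("tub",P,[np.linalg.norm(P[i]-P[i-1]) for i in range(4)],"ctr",P.mean(0))
e=(P[0]+P[1]-P[2]-P[3])/2;print("yaw x",np.degrees(np.arctan2(e[1],e[0])))
h=hsv(c)
print(h[180:215:3,374:394:2,1]);print(h[180:215:3,374:394:2,2])
yaw=np.radians(13.2)
o=np.array([542,-302.1,0]);R=np.array([[np.cos(yaw),-np.sin(yaw),0],[np.sin(yaw),np.cos(yaw),0],[0,0,1]])
L=np.array([[28,7,110],[28,-7,110],[-28,-7,110],[-28,7,110],[28,7,70],[28,-7,70],[-28,-7,70],[-28,7,70],[55,38,70],[55,-38,70],[-55,-38,70],[-55,38,70],[55,38,0],[55,-38,0],[-55,-38,0],[-55,38,0]])
W=L@R.T+o
out=[]
for cc,(x,y) in((c,(345,165)),(s,(180,255))):
    im=cv2.resize(cv2.cvtColor(cc["frame"],4)[y:y+75,x:x+75],(400,400),interpolation=2)
    for i,p in enumerate(proj(cc,W)):
        u=((p+.5-[x,y])*5.333).astype(int);cv2.circle(im,tuple(map(int,u)),3,((0,255,255),(0,255,255),(0,255,0),(255,0,255))[i//4],-1)
    out.append(im)
cv2.imwrite("pics/chk.png",np.hstack(out))
```

```text
tub [[697.8 104.   60. ]
 [730.  -40.5  60. ]
 [569.3 -78.   60. ]
 [533.4  65.2  60. ]] [np.float64(168.8752459458509), np.float64(148.0800626817748), np.float64(165.0124541584331), np.float64(147.6605378633388)] ctr [632.6  12.7  60. ]
yaw x 13.211569566995061
[[  2   8  11   9   5   8   0   5   5   8]
 [ 36  23  30  30  31  31  14   7   7   9]
 [ 28  26  12  43  62  45  22   5   5   7]
 [ 19 157 181 166 169 167 187   5  10   7]
 [ 23  77 166 135 163 168 175  11   7   7]
 [ 51   9 179 152 126 168 176  62   7   7]
 [ 31  23 148 146 139 167 166 190   2   7]
 [ 31  28  72 163 131 162 175 174  18   9]
 [ 55  56  16 181 137 134 167 166  64   7]
 [ 50  49  24 150 153 133 168 163 186   0]
 [ 52  48  19  77 169 112 130 115  19  17]
 [ 29  28  29  17 146  91  25  20  26  33]]
[[118 128 134 116  96  92  98 108 110 129]
 [105 101 109 109 108 107 106 108 106 114]
 [109 107 104 112 116 118 105 108 106 106]
 [107  99 103  89 101 107  83 108 107 107]
 [109 100  92  64  97 106 105  97 109 107]
 [120 108 104  67  65 108 100  78 110 107]
 [108 109 100  70  64 101 103  83 106 108]
 [108 108  99  94  64  96 102 104  99 108]
 [116 123 109 104  65  61 107 100  80 109]
 [113 119 107 100  80  65 100 102  85 104]
 [113 117 106  99  92  57  59  51  94 107]
 [107 108 107 108 103 107 112 113 108 107]]
```

View pics/chk.png

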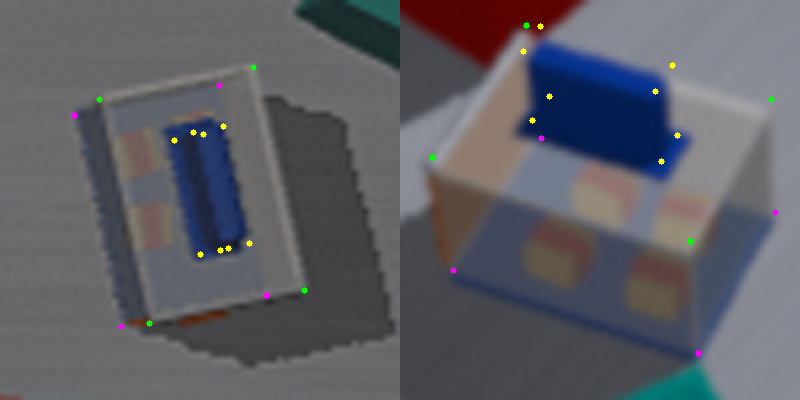

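Checks out: roof sides measure about 109 x 74 mm (given 110 x 76), tub rim 167 x 148 (170 x 150), mat radius 79 (80). Going above the caddy now, with tool yaw 13°.

Call:
step_arm:
  increments: "0 0 1.3 -420 -262 0 0.2;0 0 1.3 -420 -262 0 0.2;0 0 1.3 -420 -262 0 0.2;0 0 1.3 -420 -262 0 0.2;0 0 1.3 -420 -262 0 0.2;0 0 1.3 -420 -262 0 0.2;0 0 1.3 -420 -262 0 0.2;0 0 1.3 -420 -262 0 0.2;0 0 2.598 -610 -643 50 0.2;0 0 2.598 -610 -643 50 0.2;0 0 2.598 -610 -643 50 0.2;0 0 2.598 -610 -643 50 0.2;0 0 2.598 -610 -643 50 0.2;0 0 2.598 -610 -643 50 0.2;0 0 2.598 -610 -643 50 0.2;0 0 2.598 -610 -643 50 0.2;0 0 2.598 -610 -643 50 0.2;0 0 2.598 -610 -643 50 0.2"

```text
time: 2.55
tool_pos: [544.0, -299.1, 199.1]
tcp_rot: [-3.141, -0.0, 0.232]
contact_force: [0.1, 1.0, 0.1]
grip_width: 54.9
```

Run:
```python
from h import *
o=get_obs();print(o);c=capture("scene");cv2.imwrite("pics/s1.png",cv2.resize(cv2.cvtColor(c["frame"],4),(800,600)))
```

```text
{'time': 2.55, 'joint_positions': array([-6.26255789e-01,  5.56756150e-01,  1.31652581e+00,  3.29174584e-04,
        1.26825555e+00,  7.12298603e-01]), 'dq': array([ 0.00415455, -0.00488747, -0.00255626,  0.00214792, -0.00106378,
        0.00283367]), 'tau': array([-5.93241546e-01, -5.33207881e+01, -2.44172251e+01,  5.59967814e-02,
       -3.53337347e-02, -6.01642794e-03]), 'tool_pos': array([ 543.95333597, -299.08417294,  199.10014086]), 'tcp_rot': array([-3.14142900e+00, -2.73856095e-04,  2.32143844e-01]), 'contact_force': array([0.10817725, 1.04293639, 0.13209321]), 'moment': array([-0.08102074,  0.15054988, -0.00706719]), 'grip_width': 54.90057509970679}
```

View pics/s1.png

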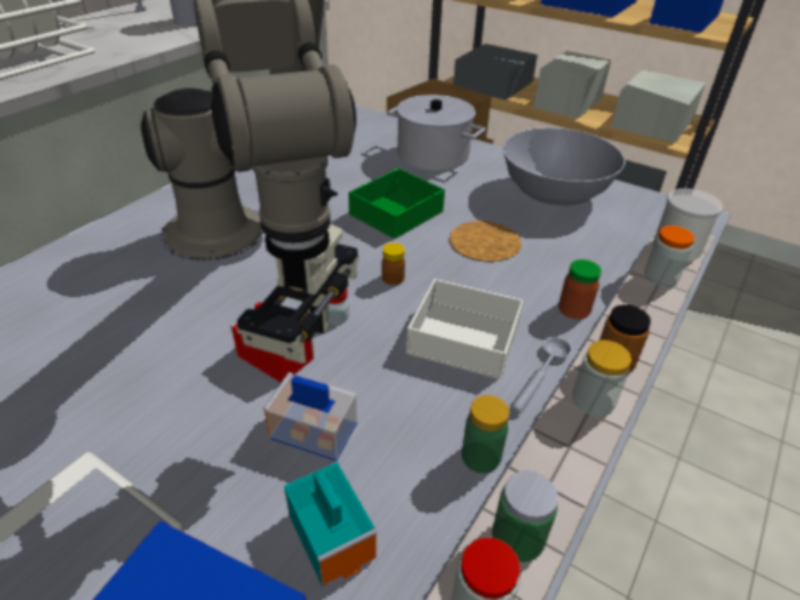

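Gripper is over the caddy and the handle is clear. Descending.

Call:
step_arm:
  increments: "0 0 0 0 1 30 0.2;0 0 0 0 1 60 0.2;0 0 0 0 1 80 0.2;0 0 0 0 1 95 0.2;0 0 0 0 1 100 0.2;0 0 0 0 1 100 0.2"

```text
time: 3.35
tool_pos: [544.3, -301.4, 99.1]
tcp_rot: [3.141, -0.0, 0.23]
contact_force: [-0.5, -0.6, -0.5]
grip_width: 55.2
```

Run:
```python
from h import *
o=get_obs();print(o["contact_force"],o["tool_pos"]);
out=[]
for n,(x,y,w,h) in(("scene",(130,190,160,130)),("top",(310,140,120,98))):
    c=capture(n);out.append(cv2.resize(cv2.cvtColor(c["frame"],4)[y:y+h,x:x+w],(400,325),interpolation=2))
cv2.imwrite("pics/s2.png",np.hstack(out))
```

```text
[-0.51530394 -0.57166378 -0.52292529] [ 544.25737538 -301.35174658   99.0551306 ]
```

View pics/s2.png

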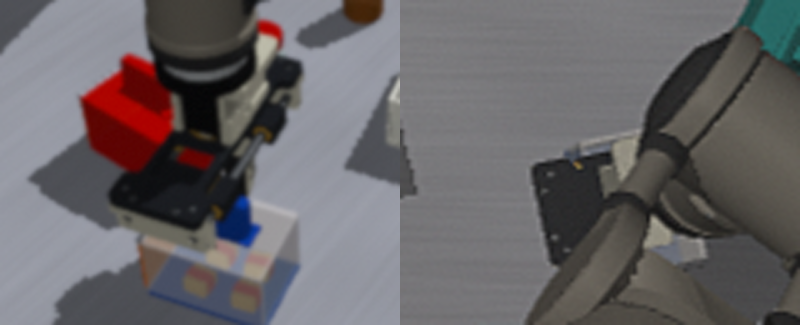

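The fingers straddle the blue fin with no contact force. Closing.

Call:
step_arm:
  increments: "0 0 0 0 0 0 -1;0 0 0 0 0 0 -1;0 0 0 0 0 0 -1;0 0 0 0 0 0 -1;0 0 0 0 0 0 -1;0 0 0 0 0 0 -1;0 0 0 0 0 0 -1;0 0 0 0 0 0 -1"

```text
time: 4.45
tool_pos: [543.9, -301.3, 98.4]
tcp_rot: [-3.141, 0.0, 0.23]
contact_force: [1.1, -0.5, -2.2]
grip_width: 14.0
```

Call:
step_arm:
  increments: "0 0 0 0 0 -10 -1;0 0 0 0 0 -30 -1;0 0 0 0 0 -55 -1;0 0 0 0 0 -80 -1;0 0 0 0 0 -100 -1;0 0 0 0 0 -110 -1;0 0 0 0 0 -110 -1;0 0 0 0 0 -110 -1"

```text
time: 5.45
tool_pos: [543.6, -301.2, 207.7]
tcp_rot: [-3.14, 0.001, 0.23]
contact_force: [-0.2, 0.1, -3.3]
grip_width: 13.7
```

Run:
```python
from h import *
o=get_obs();print(o["contact_force"],o["tool_pos"],o["joint_positions"]);
out=[]
for n,(x,y,w,h) in(("scene",(130,130,160,130)),("top",(310,140,120,98))):
    c=capture(n);out.append(cv2.resize(cv2.cvtColor(c["frame"],4)[y:y+h,x:x+w],(400,325),interpolation=2))
cv2.imwrite("pics/s3.png",np.hstack(out))
```

```text
[-0.15503128  0.14978881 -3.26989862] [ 543.60595968 -301.18322924  207.74682506] [-6.29220177e-01  5.52140972e-01  1.29996102e+00  6.09151436e-05
  1.29127807e+00  7.11731190e-01]
```

View pics/s3.png

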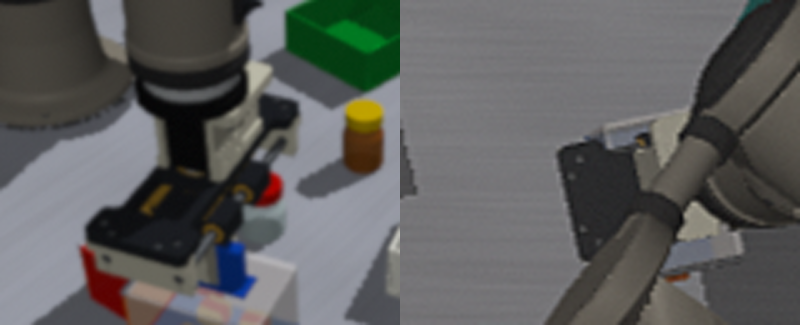

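Lifted cleanly, 3.3 N hanging, which matches 0.33 kg. I'll carry it level to the tub, turning +90° so the nose faces the robot's right, which keeps the wrist joints mid-range. The lip will stand over the tub.

Call:
step_arm:
  increments: "0 0 -0.03 3 -7 0 -1;0 0 -0.11 11 -26 0 -1;0 0 -0.22 22 -51 0 -1;0 0 -0.35 35 -81 0 -1;0 0 -0.49 49 -113 0 -1;0 0 -0.63 63 -146 0 -1;0 0 -0.785 79 -183 0 -1;0 0 -0.94 95 -220 0 -1;0 0 -1.08 109 -253 0 -1;0 0 -1.22 123 -285 0 -1;0 0 -1.35 136 -315 0 -1;0 0 -1.46 147 -340 0 -1;0 0 -1.54 155 -359 0 -1;0 0 -1.571 158 -366 0 -1;0 0 -1.571 158 -366 0 -1;0 0 -1.571 158 -366 0 -1"

```text
time: 7.55
tool_pos: [614.4, 90.1, 208.6]
tcp_rot: [-3.141, 0.0, 1.799]
contact_force: [-1.1, -0.3, -2.7]
grip_width: 13.8
```

Run:
```python
from h import *
o=get_obs();print(o["contact_force"],o["tool_pos"],o["tcp_rot"],o["joint_positions"]);
out=[]
for n,(x,y,w,h) in(("scene",(230,110,200,163)),("top",(190,90,160,130))):
    c=capture(n);out.append(cv2.resize(cv2.cvtColor(c["frame"],4)[y:y+h,x:x+w],(400,325),interpolation=2))
cv2.imwrite("pics/s4.png",np.hstack(out))
```

```text
[-1.14435757 -0.34161694 -2.70656813] [614.35933052  90.09905486 208.63526134] [-3.14124977e+00  1.89762717e-04  1.79936419e+00] [ 2.23865832e-02  5.49666285e-01  1.30177299e+00 -2.66336850e-04
  1.29045016e+00 -2.06107522e-01]
```

View pics/s4.png

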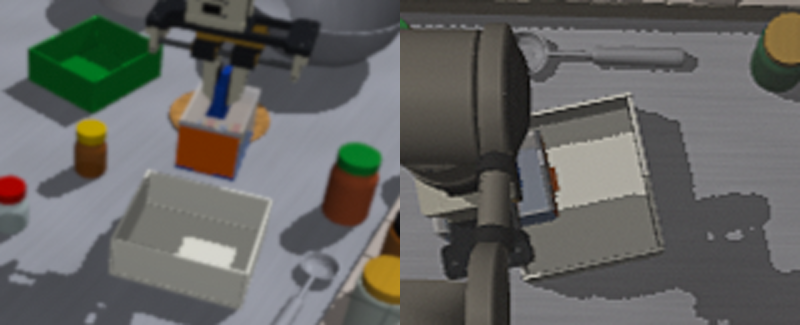

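The caddy is level over the tub, flap shut, facing the scene camera. Now tilting to 25° (below the slide slope) while lowering the lip into the tub.

Call:
step_arm:
  increments: "0 0.07 0 -7 0 1 -1;0 0.14 0 -14 0 3 -1;0 0.209 0 -21 0 5.5 -1;0 0.279 0 -28 0 8 -1;0 0.349 0 -36 0 11.5 -1;0 0.401 0 -42 0 21 -1;0 0.436 0 -45.5 0 30 -1;0 0.436 0 -45.5 0 40 -1;0 0.436 0 -45.5 0 45 -1;0 0.436 0 -45.5 0 45 -1;0 0.436 0 -45.5 0 45 -1"

```text
time: 9.02
tool_pos: [625.0, 47.1, 164.2]
tcp_rot: [3.141, -0.436, 1.802]
contact_force: [0.1, -0.3, -2.2]
grip_width: 14.1
```

```bash
cat > pic.py <<'E'
from h import *
import sys
o=get_obs();print(o["time"],o["contact_force"].round(1),o["tool_pos"].round(1),o["tcp_rot"].round(3),o["joint_positions"].round(3));
out=[]
for n,(x,y,w,h) in(("scene",(230,110,200,163)),("top",(190,90,160,130))):
    c=capture(n);out.append(cv2.resize(cv2.cvtColor(c["frame"],4)[y:y+h,x:x+w],(400,325),interpolation=2))
cv2.imwrite(sys.argv[1],np.hstack(out))
E
python3 pic.py pics/s5.png
```

```text
9.025 [ 0.1 -0.3 -2.2] [625.   47.1 164.2] [ 3.141 -0.436  1.802] [-0.23   0.679  1.272  0.393  1.407 -0.569]
```

View pics/s5.png

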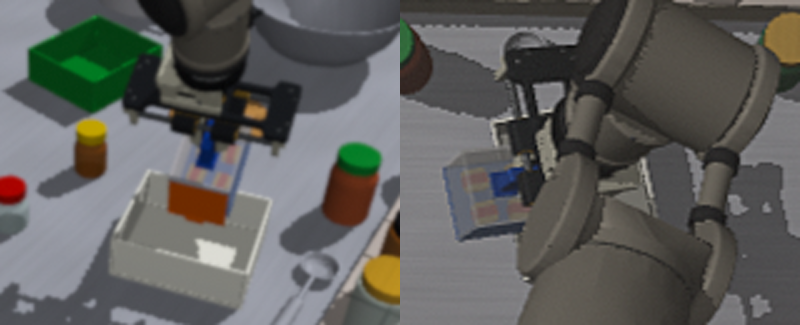

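At 25°, the flap hangs open a little inside the tub and the cubes are still in. On to 40°, pivoting about the lip.

Call:
step_arm:
  increments: "0 0.044 0 -4 0 -2.3 -1;0 0.087 0 -8.5 0 -4.5 -1;0 0.131 0 -13 0 -6.5 -1;0 0.175 0 -17.3 0 -8.3 -1;0 0.218 0 -22 0 -10 -1;0 0.262 0 -26.5 0 -11.3 -1;0 0.262 0 -26.5 0 -11.3 -1;0 0.262 0 -26.5 0 -11.3 -1;0 0.262 0 -26.5 0 -11.3 -1;0 0.262 0 -26.5 0 -11.3 -1;0 0.262 0 -26.5 0 -11.3 -1;0 0.262 0 -26.5 0 -11.3 -1;0 0.262 0 -26.5 0 -11.3 -1;0 0.262 0 -26.5 0 -11.3 -1"

```text
time: 10.88
tool_pos: [631.4, 18.5, 162.7]
tcp_rot: [-3.142, -0.698, 1.801]
contact_force: [0.2, 0.1, -2.4]
grip_width: 13.4
```

```bash
python3 pic.py pics/s6.png
```

```text
10.875 [ 0.2  0.1 -2.4] [631.4  18.5 162.7] [-3.142 -0.698  1.801] [-0.352  0.789  1.181  0.567  1.599 -0.692]
```

View pics/s6.png

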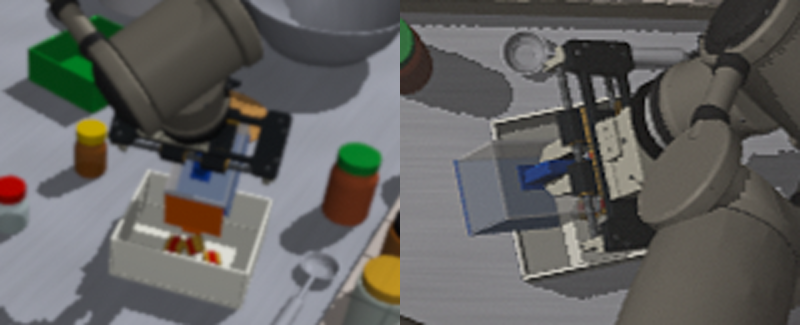

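Run:
```python
from h import *
out=[]
for n,(x,y,w,h) in(("scene",(280,185,90,75)),("top",(205,115,90,75))):
    c=capture(n);out.append(cv2.resize(cv2.cvtColor(c["frame"],4)[y:y+h,x:x+w],(400,333),interpolation=2))
cv2.imwrite("pics/s7.png",np.hstack(out))
```

```text
(no output)
```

View pics/s7.png

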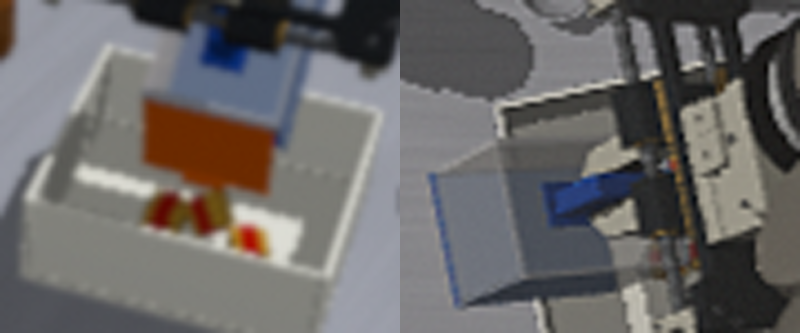

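Three cubes are visible in the tub and the fourth is not, so it may be hidden behind the flap. I'll raise the lip slightly and go to 48°.

Call:
step_arm:
  increments: "0 0.03 0 0 0 -5 -1;0 0.06 0 0 0 -10 -1;0 0.1 0 -3 0 -13 -1;0 0.14 0 -6 0 -16 -1;0 0.14 0 -6 0 -16 -1;0 0.14 0 -6 0 -16 -1;0 0.14 0 -6 0 -16 -1;0 0.14 0 -6 0 -16 -1;0 0.14 0 -6 0 -16 -1;0 0.14 0 -6 0 -16 -1"

```text
time: 12.32
tool_pos: [634.8, 4.1, 171.3]
tcp_rot: [3.141, -0.838, 1.801]
contact_force: [-1.1, -0.3, -2.3]
grip_width: 13.7
```

Run:
```python
from h import *
o=get_obs();print(o["contact_force"],o["tool_pos"],o["tcp_rot"])
out=[]
for n,(x,y,w,h) in(("scene",(280,185,90,75)),("top",(205,115,90,75))):
    c=capture(n);out.append(cv2.resize(cv2.cvtColor(c["frame"],4)[y:y+h,x:x+w],(400,333),interpolation=2))
cv2.imwrite("pics/s8.png",np.hstack(out))
```

```text
[-1.07134208 -0.34574966 -2.33011421] [634.8075499    4.14632149 171.26738968] [ 3.14134408 -0.83793233  1.80112697]
```

View pics/s8.png

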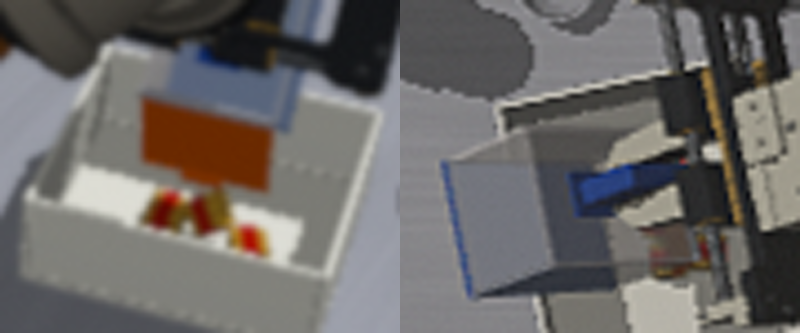

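Call:
step_arm:
  increments: "0 0 0 7 0 -7 -1;0 0 0 15 0 -14 -1;0 0 0 30 0 -27 -1;0 0 0 44 0 -40 -1;0 0 0 44 0 -40 -1;0 0 0 44 0 -40 -1;0 0 0 44 0 -40 -1"

```text
time: 13.3
tool_pos: [634.6, 3.8, 229.8]
tcp_rot: [-3.14, -0.839, 1.799]
contact_force: [0.5, -0.6, -2.3]
grip_width: 14.2
```

Run:
```python
from h import *
o=get_obs();print(o["contact_force"],o["tool_pos"],o["tcp_rot"])
out=[]
for n,(x,y,w,h) in(("scene",(280,175,90,75)),("top",(205,115,90,75))):
    c=capture(n);out.append(cv2.resize(cv2.cvtColor(c["frame"],4)[y:y+h,x:x+w],(400,333),interpolation=2))
cv2.imwrite("pics/s9.png",np.hstack(out))
```

```text
[ 0.48708774 -0.62566255 -2.30040791] [634.63222308   3.84189591 229.83609667] [-3.13956438 -0.83888695  1.79920704]
```

View pics/s9.png

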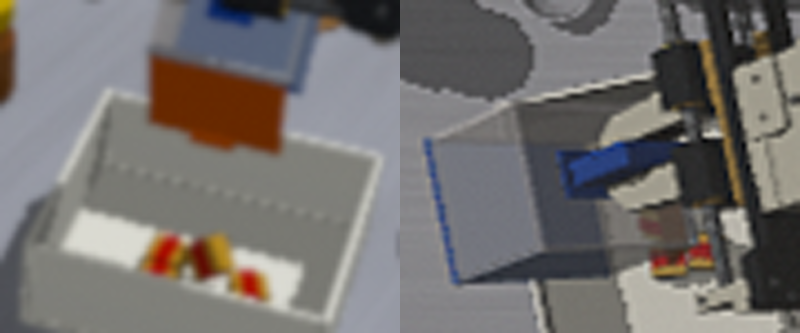

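Run:
```python
from h import *
np.set_printoptions(precision=1,suppress=True)
c=capture("top");s=capture("scene")
q=np.array([[165,255],[210,255],[252,285]])/4.444+[280,175]
P=toz(s,q,14);print(P);t=proj(c,P);print((t-[205,115])*4.444+[400,0])
q=np.array([[268,262],[300,248],[258,222]])/4.444+[205,115]
P=toz(c,q,14);print(P);print((proj(s,P)-[280,175])*4.444)
out=[]
for cc,(x,y,w,h) in((s,(280,160,90,75)),(c,(235,140,50,42))):out.append(cv2.resize(cv2.cvtColor(cc["frame"],4)[y:y+h,x:x+w],(400,333),interpolation=2))
cv2.imwrite("pics/s10.png",np.hstack(out))
```

```text
[[615.5  -0.8  14. ]
 [636.9  14.2  14. ]
 [668.7   5.7  14. ]]
[[672.1 256.5]
 [648.2 220.8]
 [663.6 169.3]]
[[612.1   1.6  14. ]
 [621.1 -17.6  14. ]
 [636.4   8.3  14. ]]
[[161.9 250.4]
 [159.  275. ]
 [204.2 260.3]]
```

View pics/s10.png

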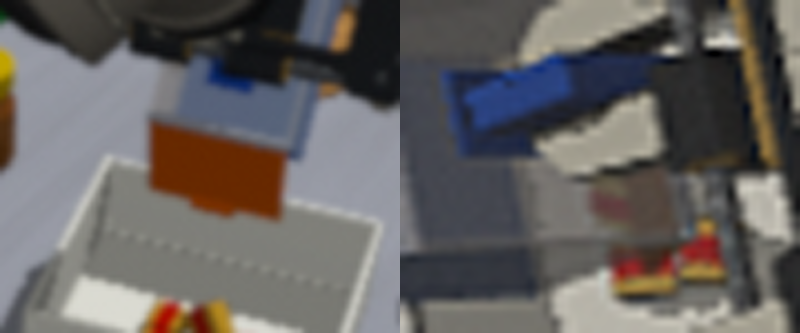

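Cube positions in world: the scene view gives (612,0), (637,12) and (669,6); the top view also gives (621,-18), which would sit behind the near wall in the scene view. That makes four in the tub. I'll level the caddy gently over the tub and verify after moving off.

Call:
step_arm:
  increments: "0 -0.05 0 0 0 0 -1;0 -0.12 0 0 0 0 -1;0 -0.2 0 0 0 0 -1;0 -0.28 0 0 0 0 -1;0 -0.36 0 0 0 0 -1;0 -0.44 0 0 0 0 -1;0 -0.52 0 0 0 0 -1;0 -0.6 0 0 0 0 -1;0 -0.68 0 0 0 0 -1;0 -0.75 0 0 0 0 -1;0 -0.8 0 0 0 0 -1;0 -0.83 0 0 0 0 -1;0 -0.838 0 0 0 0 -1;0 -0.838 0 0 0 0 -1;0 -0.838 0 0 0 0 -1"

```text
time: 15.38
tool_pos: [634.9, 3.4, 230.5]
tcp_rot: [-3.142, -0.0, 1.8]
contact_force: [-0.2, -0.7, -2.9]
grip_width: 13.5
```

```bash
python3 pic.py pics/s11.png
```

```text
15.375 [-0.2 -0.7 -2.9] [634.9   3.4 230.5] [-3.142 -0.     1.8  ] [-0.115  0.56   1.222  0.     1.36  -0.345]
```

View pics/s11.png

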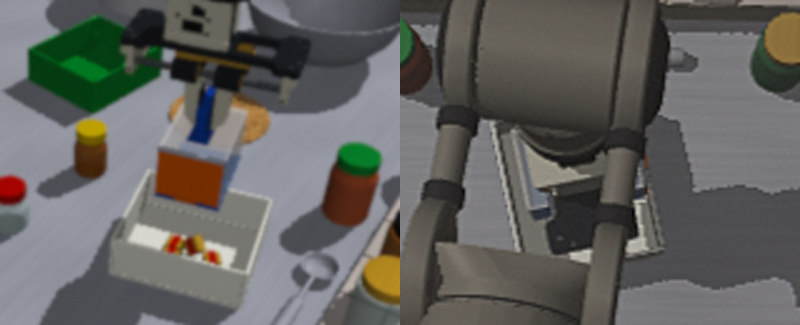

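Level, flap shut. Carrying to the mat.

Call:
step_arm:
  increments: "0 0 0 7 -1 0 -1;0 0 0 23 -3 0 -1;0 0 0 47 -6 0 -1;0 0 0 73 -9 0 -1;0 0 0 104 -13 0 -1;0 0 0 134 -17 0 -1;0 0 0 167 -21 0 -1;0 0 0 200 -26 0 -1;0 0 0 230 -29 0 -1;0 0 0 261 -33 0 -1;0 0 0 287 -37 5 -1;0 0 0 311 -40 15 -1;0 0 0 327 -42 30 -1;0 0 0 334 -43 50 -1;0 0 0 334 -43 70 -1;0 0 0 334 -43 80 -1;0 0 0 334 -43 80 -1;0 0 0 334 -43 80 -1"

```text
time: 17.73
tool_pos: [517.3, 319.3, 151.4]
tcp_rot: [3.14, -0.0, 1.801]
contact_force: [-1.0, -0.6, -2.1]
grip_width: 13.8
```

```bash
sed -i 's/(230,110,200,163)/(240,110,160,130)/;s/(190,90,160,130)/(90,120,220,178)/' pic.py; python3 pic.py pics/s12.png
```

```text
17.725 [-1.  -0.6 -2.1] [517.3 319.3 151.4] [ 3.14  -0.     1.801] [0.427 0.578 1.42  0.    1.142 0.197]
```

View pics/s12.png

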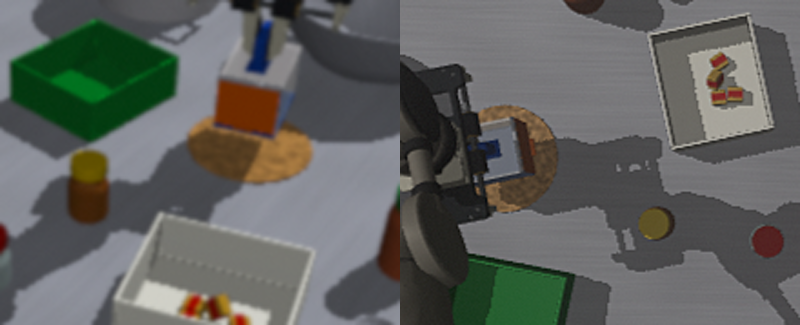

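The top view shows all four cubes in the tub, around crop (720,80), and an empty caddy over the mat. Lowering to just above contact.

Call:
step_arm:
  increments: "0 0 0 0 0 10 -1;0 0 0 0 0 20 -1;0 0 0 0 0 30 -1;0 0 0 0 0 37 -1;0 0 0 0 0 42 -1;0 0 0 0 0 45 -1;0 0 0 0 0 45 -1"

```text
time: 18.7
tool_pos: [516.9, 319.2, 105.6]
tcp_rot: [-3.142, -0.0, 1.801]
contact_force: [-1.2, 0.4, -2.8]
grip_width: 14.0
```

```bash
python3 pic.py pics/s13.png;python3 - <<'E'
import cv2
E
```

```text
18.7 [-1.2  0.4 -2.8] [516.9 319.2 105.6] [-3.142 -0.     1.801] [0.427 0.629 1.468 0.    1.045 0.197]
```

View pics/s13.png

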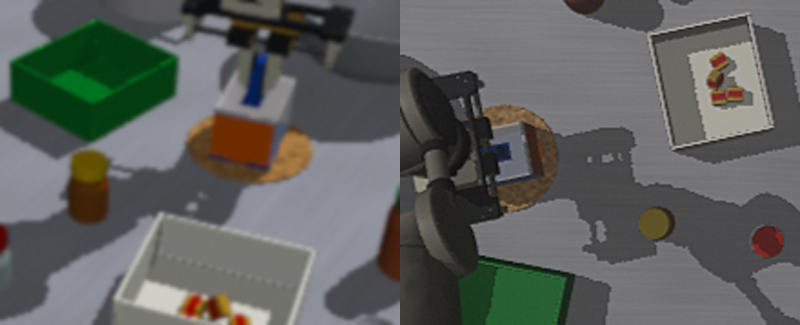

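Call:
step_arm:
  increments: "0 0 0 0 0 1 -1;0 0 0 0 0 1.7 -1;0 0 0 0 0 2.4 -1;0 0 0 0 0 2.4 -1"

```text
time: 19.3
tool_pos: [516.9, 319.2, 103.2]
tcp_rot: [-3.142, -0.0, 1.801]
contact_force: [0.8, 1.2, -2.7]
grip_width: 14.0
```

Call:
step_arm:
  increments: "0 0 0 0 0 0.5 -1;0 0 0 0 0 1 -1;0 0 0 0 0 1 -1"

```text
time: 19.68
tool_pos: [516.9, 319.2, 102.2]
tcp_rot: [-3.142, -0.0, 1.801]
contact_force: [-0.1, 0.3, -2.2]
grip_width: 13.7
```

Call:
step_arm:
  increments: "0 0 0 0 0 0.5 -1;0 0 0 0 0 1 -1;0 0 0 0 0 1 -1"

```text
time: 20.05
tool_pos: [516.9, 319.2, 101.9]
tcp_rot: [3.141, -0.0, 1.801]
contact_force: [-2.9, -2.5, 5.9]
grip_width: 13.8
```

Contact made at about 6 N up (TCP 101.9; I expected about 103). Releasing, then rising.

Call:
step_arm:
  increments: "0 0 0 0 0 -0.5 -0.4;0 0 0 0 0 -0.5 0;0 0 0 0 0 -0.5 0.1;0 0 0 0 0 -0.5 0.1;0 0 0 0 0 -0.5 0.1;0 0 0 0 0 -0.5 0.1;0 0 0 0 0 -0.5 0.1"

```text
time: 20.92
tool_pos: [516.9, 319.2, 101.8]
tcp_rot: [3.142, -0.0, 1.801]
contact_force: [0.0, 0.7, 0.4]
grip_width: 50.6
```

```bash
python3 pic.py pics/s14.png
```

```text
20.925 [0.  0.7 0.4] [516.9 319.2 101.8] [ 3.142 -0.     1.801] [0.427 0.633 1.471 0.    1.037 0.197]
```

View pics/s14.png

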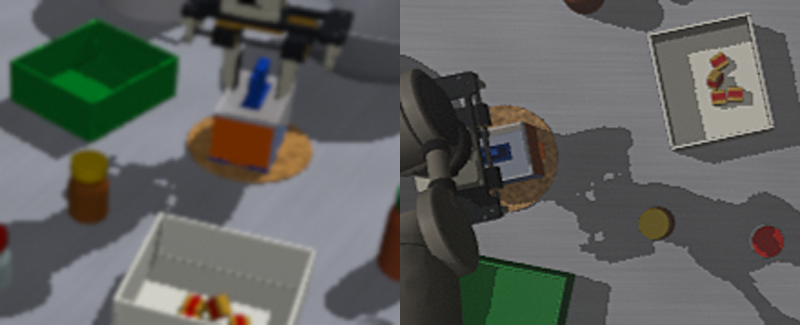

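Call:
step_arm:
  increments: "0 0 0 0 0 -10 0.1;0 0 0 0 0 -35 0.1;0 0 0 0 0 -70 0.1;0 0 0 0 0 -120 0.1;0 0 0 0 0 -150 0.1;0 0 0 0 -40 -150 0.1;0 0 0 0 -80 -150 0.1;0 0 0 0 -120 -150 0.1;0 0 0 0 -120 -150 0.1;0 0 0 0 -120 -150 0.1"

```text
time: 22.28
tool_pos: [400.8, 292.1, 252.7]
tcp_rot: [3.139, -0.001, 1.801]
contact_force: [0.5, 0.4, -0.0]
grip_width: 50.6
```

Run:
```python
from h import *
np.set_printoptions(precision=1,suppress=True)
c=capture("top");s=capture("scene");print(get_obs()["tool_pos"])
for n,p in (("t",c),("s",s)):cv2.imwrite(f"pics/f{n}.png",cv2.cvtColor(p["frame"],4))
out=[]
for cc,(x,y,w,h) in((s,(285,120,90,75)),(c,(100,170,90,75))):out.append(cv2.resize(cv2.cvtColor(cc["frame"],4)[y:y+h,x:x+w],(400,333),interpolation=2))
cv2.imwrite("pics/f2.png",np.hstack(out))
a=cv2.imread("pics/top0.png").astype(int);b=cv2.imread("pics/ft.png").astype(int)
d=abs(a-b).max(2);print([ (k,int((d[y0:y1,x0:x1]>40).sum())) for k,(x0,y0,x1,y1) in dict(tub=(222,122,300,206),spice=(218,230,245,255),salt=(280,240,305,264),herb=(328,92,360,128),pulse=(170,92,205,130),spoon=(228,98,310,122)).items()])
```

```text
[401. 292. 252.]
[('tub', 460), ('spice', 86), ('salt', 0), ('herb', 0), ('pulse', 0), ('spoon', 0)]
```

View pics/ft.png

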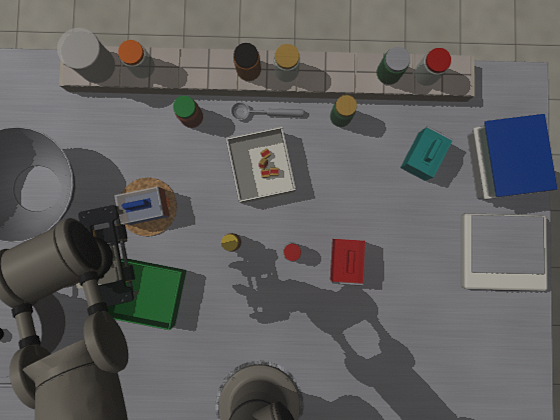

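View pics/f2.png

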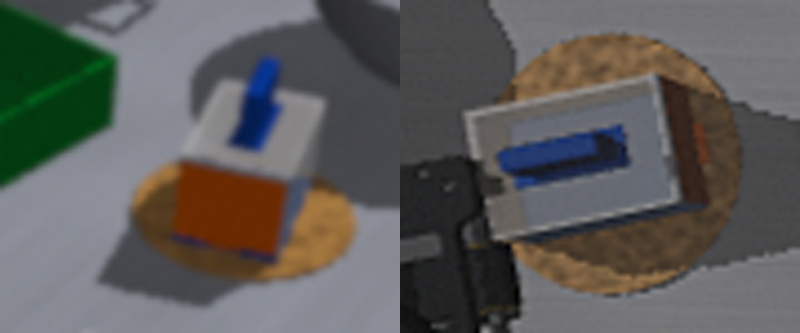

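Run:
```python
from h import *
np.set_printoptions(precision=1,suppress=True)
c=capture("top")
q=(np.array([[465,112],[658,75],[695,205],[500,240]])-[400,0])/4.444+[100,170]-.5
P=toz(c,q,74);ctr=P.mean(0);print(P,ctr,[np.linalg.norm(P[i]-P[i-1]) for i in range(4)]);print("corner r from mat",np.linalg.norm(P[:,:2]-[517.7,319.2],axis=1))
q=(np.array([[705,207],[683,85]])-[400,0])/4.444+[100,170]-.5
F=toz(c,q,6);print("front bottom",F,np.linalg.norm(F[:,:2]-[517.7,319.2],axis=1))
a=cv2.imread("pics/top0.png");b=cv2.imread("pics/ft.png")
cv2.imwrite("pics/tubcmp.png",np.hstack([cv2.resize(i[115:215,215:310],(400,420),interpolation=2) for i in(a,b)]))
```

```text
[[541.1 382.3  74. ]
 [565.1 272.9  74. ]
 [491.  248.6  74. ]
 [468.4 358.9  74. ]] [516.4 315.7  74. ] [np.float64(76.41985715921133), np.float64(112.01865431804436), np.float64(77.93731468455013), np.float64(112.51237485023617)]
corner r from mat [67.3 66.3 75.4 63.3]
front bottom [[492.5 260.4   6. ]
 [566.4 276.8   6. ]] [64.  64.6]
```

View pics/tubcmp.png

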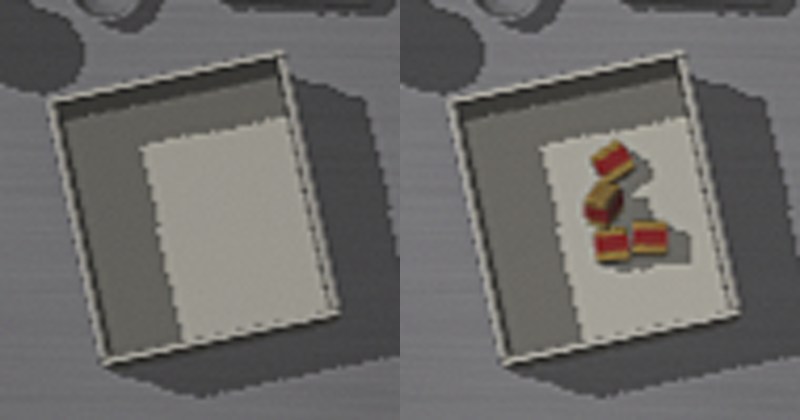

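```bash
python3 -c "
from plant import *
print(get_obs()['dq'].round(3)); print(close_job())"
```

```text
[-0.002  0.005  0.005 -0.001  0.     0.   ]
the job is handed in; nothing more can be done
None
```

The job is done and handed in at about 22 s. I picked the clear caddy up by its blue handle, carried it level to the white tub and tipped it nose down. I then levelled it, set it on the cork mat and let go.

**Tilt:** I went to 40° first, then to 48° because only three cubes were visible. The later pictures couldn't show whether the extra 8° was needed to release the fourth.

**Last checks:**
- **Cubes:** all four lie in the tub.
- **Tub and bystanders:** the tub rim hasn't visibly moved. The salt, herb and pulse jars and the spoon are pixel-identical to the start. The spice jar showed some changed pixels; I took that to be the arm's shadow beside it and didn't measure the jar separately.
- **Caddy:** it stands upright with its flap shut. Its roof corners measure 63–75 mm from the mat centre, against the mat's 80 mm radius. The 75 mm corner disagrees with its lower edge, which measured 64 mm, so I take it as pixel error.
- **Setting down:** contact force was about 6 N. The tool was about 1 mm lower at contact than expected, within calibration and tracking error.
- **Robot:** clear of everything and at rest.

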